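Level the carving panel with a wedge and hold it

TASK

The carving panel rocks on its base board: its open end has dropped onto the board. Pick up the red wedge, lay it flat on the board and push its thin end into the channel under the panel's dropped end until that end just lifts off the board and the panel lies level, and finish there, still gripping the wedge so that it carries the panel. Do not touch the panel with the gripper or push it out of place, and leave the other tools on the bench alone.

Things in the scene. Friction and masses are not known exactly. Their poses are not given: they have to be found in the camera images.
- base: Dark board, 340 x 200 x 18 mm, fixed on the bench. Origin: centre of its underside; x: the way the wedge is driven; z up, top face at z = 18 mm. A light stop batten (22 mm high, 180 long in y) lies across it at x = 152 to 170 mm; the panel lies just ahead of it; bare from x = -170 to about -31 mm, room for the wedge.
- panel: Loose pale carved panel, 180 (x) x 140 x 36 mm, 0.4 to 0.85 kg. Origin: centre of underside, at the foot's bottom; x to the stop, z up. 22 mm board on two runners (8 high, 33 wide, along x at the y edges); between them a channel 74 wide, 8 high, open at the near (-x) end. A 6 mm foot under the far end (x = 72 to 84) tips it 2.1 deg: near end down at the start. May slide 4 mm to the stop.
- panel_near (a point): Middle of the lower edge of the panel's near end (panel frame x = -90, z = 6 mm): on the board's top at the start; 6 mm above it when the panel is level (it pivots on its far foot).
- panel_lip (a point): Middle of the edge of the channel's roof at the near end (panel frame x = -90, z = 14 mm): the edge that rides up the wedge; 14 mm above the board when level.
- wedge: Loose red wedge, 135 x 34 mm, 0.12 kg. Origin: centre of its underside; x to the thin end, z up. From the tip (x = 67.5, 3 mm thick) the top slopes evenly to 21 mm thick 95 mm behind it; then the heel, 40 long x 34 wide x 40 mm high, to be gripped across its width. Starts flat on the bench on either side of the board, thin end within 50 degrees of the board's x.
- wedge_tip (a point): Middle of the lower edge of the wedge's thin end. With the wedge flat on the board the wedge meets the panel's lip when this is 26 mm past the panel's near end; the panel is level at 58 mm past; each 10 mm of push lifts 1.9 mm. Pushing takes under 15 N; friction keeps the wedge from slipping back.
- wedge_grip (a point): Middle of the heel block, 24 mm above the wedge's underside and 115 mm behind the tip: where to grip.
- mallet: Bystander: wooden carver's mallet lying on the bench at the side of the board opposite to the wedge, 235 mm long, 64 mm high; origin under the middle of its length, head (70 x 110 mm) to +x.
- chisel: Bystander: chisel with pale handle, 250 mm long, 26 mm high, on the green mat beyond the board; origin near mid-length.
- gouge: Bystander: gouge with brown handle, 250 mm long, 26 mm high, on the green mat; origin near mid-length.
- tape: Bystander: black tape measure, 65 x 70 x 38 mm; origin under its centre.
- rule: Bystander: folded white rule, 200 x 32 x 16 mm; origin under its centre.
- glue: Bystander: white glue bottle with red cap, 64 mm across, 170 mm high; origin under its centre.
Mind the look-alikes: they are no part of the job. Of the things shaped like the wedge, the red one is meant.

How it is judged (in metres and radians):
On the way, in this order (a step that is already met when the one before it is completed fails the run):
1. the wedge is held in the gripper, clear of the bench and above the board's top (contact force between the fingers and wedge above 1 N and height (world z) of wedge above 0.024 m), for 0.1 s.
2. the wedge's thin end is under the near end of the panel, which still lies on the board (x of wedge_tip in the frame of panel above -0.088 m and z of wedge_tip in the frame of panel below 0.012 m and z of panel_near in the frame of base below 0.0195 m), for 0.05 s.
At the end, for the whole second after the job is handed in: Wedge gripped (2 N), flat on the board (3 mm, 3 deg), thin end under the panel and carrying it (0.8 N); panel level within 1.1 deg, near end at least 2.5 mm off the board, in place (20 mm sideways, 7 deg), untouched by the robot; all at rest (contact force between the fingers and wedge above 2 N and contact force between wedge and panel above 0.8 N and angle between panel's own z axis and vertical below 0.02 rad and z of panel_near in the frame of base above 0.0205 m and z of wedge in the frame of base between 0.0155 and 0.0215 m and angle between wedge's own z axis and vertical below 0.05 rad and x of wedge_tip in the frame of panel above -0.075 m and y of panel in the frame of base between -0.02 and 0.02 m and angle between the x axis of panel and the x axis of base, either way round below 0.12 rad and contact force between each of the arm, the fingers and panel below 0.1 N and linear speed of each of panel, wedge below 0.01 m/s); the arm keeps its last pose, push and grip.
It fails at once if the robot presses on the panel (contact force between any of the fingers, the arm and panel above 2 N).
It fails at once if another tool on the bench (mallet, chisel, gouge, tape, rule or glue) is moved by more than 30 mm (distance of any of mallet, chisel, gouge, tape, rule, glue from where it was at the start of the episode above 0.03 m).
It also fails if it takes over 48 s, if anything falls off the work surface, if the arm or the gripper's body presses on something with over 40 N, if the wrist force passes 120 N, or if a joint passes its speed limit or range.

ROBOT

A 6-joint arm with a two-finger parallel gripper is mounted at the origin on the work surface. World frame = base frame: x ahead of the robot, y to its left, z up, the work surface at z = 0. Lengths are in m, angles in degrees, forces in N, time in s.
With the tool pointing down it reaches from about 0.3 to 0.75 m from the base axis. Payload 8.5 kg.
Tool frame: the origin (TCP) lies on the centre line of the jaws, within the pads' length; the fingertips stand 11 mm ahead of it and the grasp point (between the pads) lies 8 mm behind it; x points along the fingers, y is the direction in which the jaws open and shut, and the axes are right-handed (so a half turn about x gives the same grasp; the last joint's range is limited). The gripper opens to 85 mm and grips with 20 to 120 N. Pads are 22 mm wide; open, the fingers measure 114 mm over their backs; the gripper's body (76 mm by 85 mm) begins 54 mm behind the grasp point. The pads swing forward as they close: fully open they stand 13 mm farther back than shut.
Start: joints at [60.831, 21.807, 74.336, -0, 83.858, -12.336], TCP at [0.159, 0.526, 0.242] pointing down, gripper open.
Joint ranges: [-178.18, 178.18], [-50.72, 133.34], [12.68, 142.11], [-81.47, 261.47], [9.98, 163.14], [-165.26, 165.26]. Speed limits (degrees/s): [136.94, 136.94, 180, 180, 180, 180].

INTERFACE

Orientations are given as a 3x3 rotation matrix whose columns are the frame's x, y, z axes.
In Python, from rig import env gives the robot as it stands.
- The arm moves only by the tool carry_out, never from a script. Its argument "motion" is a list that holds one entry, the list of rows, each a list of 7 numbers: the shift along the tool's x, y, z in cm, then the turn, a rotation vector about the tool's x, y, z in rad, then the finger opening in cm, from 0 to 8.54. A call has 1 to 5 rows; each row is the pose to reach, as a shift and turn from the pose commanded when the call began, along the tool's axes at that moment; what a row does not reach only later rows make up. A row lasts 1/12 s, in which the tool goes at most 41.7 mm and 7.16 degrees, less where a joint would pass 70% of its speed; a pose out of reach is approached as far as the arm can. A call with a gripper value outside its range is refused whole. The fingers move at their own pace and stop on an object; "grip_force" is the grip in N (left out, the last holds). Time passes only in rows, so rows that repeat a pose let the fingers close. It gives the time, the measured TCP pose, the force and the opening at its end, in the units of the state.
- env.observe(): the state, without advancing time (a new reading comes with each control period).
- env.get_image(name): name is "scene" or "side" or "wrist"; returns a dict with "image" (480x640x3 uint8, red, green, blue), "fov_y" (degrees; the focal length in pixels is half the picture's height over the tangent of half this angle, whatever the lens; pixels are square), "cx", "cy" (the principal point, pixels), "k1" (the pictures are not rectified: a ray, as slopes to the right and down, at radius r is drawn at 1 + k1 r^2 times it, then the intrinsics apply), "R" (3x3) and "t" (3): a world point X has camera coordinates R X + t. Camera axes: x right, y down, z forward; pixel columns grow to the right and rows downward; lengths in m; the calibration is good to about 2 mm. A picture is of the moment at which its call begins. There is no depth.
- env.close_job(): hands the job in, once; it reports no verdict.
The state is a dict: "time_s": time; "q": joint angles; "qvel": joint speeds; "joint_efforts": joint torques, N m; "position": TCP position; "tool_rot": TCP orientation; "ft_force": force on the tool from outside, world axes, zero at the start; "wrist_torque": the same for the moment, N m; "grip_width": finger opening in m.
Only numpy, scipy, OpenCV 4.12 (cv2) and the standard library are available. Lean on these libraries where they do the work, as an engineer would, in place of code of your own. Each camera call takes 0.05 s, during which the arm holds its last target. There are 200 camera calls.

## Working session

There is one attempt and no reset: what is moved stays moved. The work goes in short steps, Python scripts to look and compute and a tool call to move; the robot and the scene stay as the last step left them, time stands still between calls to the robot, and variables do not carry over. Pictures are saved under pics/ and viewed, on a budget of 10 in all, crops included, one or two more only if the job needs it, and the job is handed in when it is done.

Besides the shell and the picture viewer there is one more tool, called after "Request:" as name(argument=value, ...) on one line, values as JSON. carry_out: Moves the arm, as the interface text tells. Its arguments: {"type":"object","properties":{"motion":{"type":"array","items":{"type":"array","items":{"type":"array","items":{"type":"number"}}}},"grip_force":{"type":"number"}},"required":["motion"]}

```bash
mkdir -p pics; cat > h.py <<'E'
import numpy as np, cv2, pickle
from rig import env
def snap(n,f):
    d=env.get_image(n); cv2.imwrite('pics/%s.png'%f,cv2.cvtColor(d['image'],cv2.COLOR_RGB2BGR)); pickle.dump(d,open('pics/%s.pkl'%f,'wb')); return d
def load(f): return pickle.load(open('pics/%s.pkl'%f,'rb'))
def K(d):
    f=240/np.tan(np.radians(d['fov_y'])/2); return np.array([[f,0,d['cx']],[0,f,d['cy']],[0,0,1.]])
def D(d): return np.array([d['k1'],0,0,0,0.])
def proj(d,X): return cv2.projectPoints(np.atleast_2d(np.array(X,float)),cv2.Rodrigues(np.array(d['R']))[0],np.array(d['t'],float),K(d),D(d))[0][:,0]
def back(d,uv,z):
    p=cv2.undistortPoints(np.array(uv,float).reshape(-1,1,2),K(d),D(d))[:,0]
    R=np.array(d['R']);c=-R.T@np.array(d['t']); r=np.c_[p,np.ones(len(p))]@R
    return c+r*((np.array(z)-c[2])/r[:,2])[:,None]
E
python3 - <<'E'
from h import *
for n in('scene','side','wrist'):
    d=snap(n,n+'0'); print(n,-np.array(d['R']).T@np.array(d['t']),d['k1'],d['fov_y'])
s=env.observe();print(s['position'],s['tool_rot'],s['time_s'])
E
```

```text
scene [1.23234347 0.67974832 1.47041504] -0.05251288240450419 46.4420239354948
side [ 0.18324252 -1.05439136  0.84043201] -0.1140982036055611 53.128897788027935
wrist [0.07961394 0.55084346 0.37362439] -0.058095950557479056 70.0566631325712
[0.15917376 0.52624928 0.24187843] [[-5.18625328e-04  2.89588250e-01  9.57151178e-01]
 [-9.18896058e-04  9.57150764e-01 -2.89588622e-01]
 [-9.99999443e-01 -1.02971044e-03 -2.30301128e-04]] 0.15
```

View pics/scene0.png

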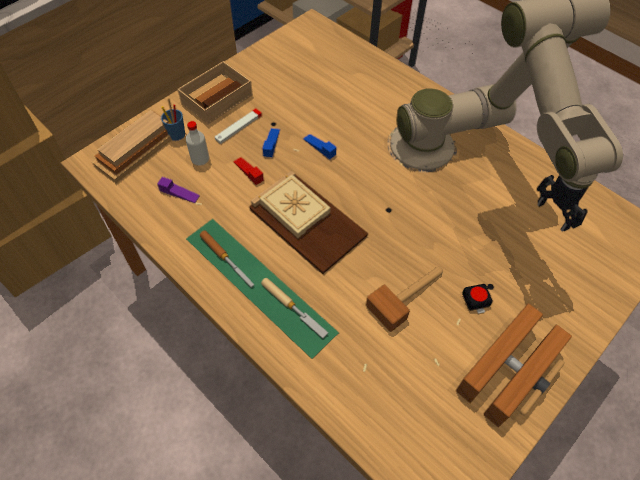

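View pics/side0.png

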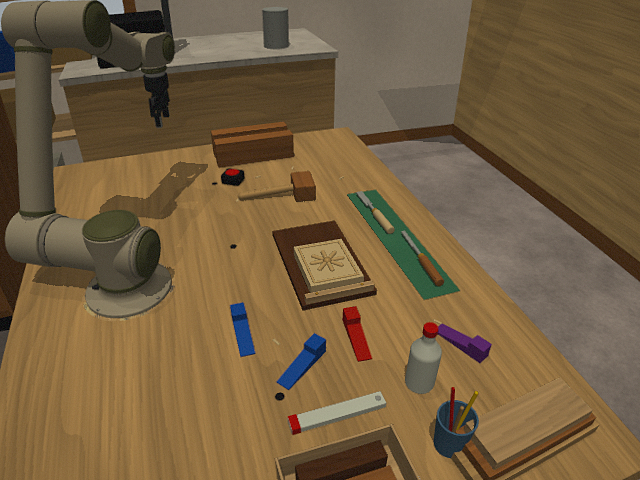

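The scene image shows the board at about (310,225) with the stop at its upper-left end. The red wedge is at (250,170); in the side view its heel is at (352,315) and its tip at (365,355). I'll zoom in for corners.

```bash
python3 - <<'E'
from h import *
a=load('scene0')['image'][150:280,230:375]; b=load('side0')['image'][215:365,265:385]
for im,n,s in((a,'ca',4),(b,'cb',4)):
    cv2.imwrite('pics/%s.png'%n,cv2.cvtColor(cv2.resize(im,None,fx=s,fy=s,interpolation=cv2.INTER_CUBIC),cv2.COLOR_RGB2BGR))
E
```

```text
(no output)
```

View pics/ca.png

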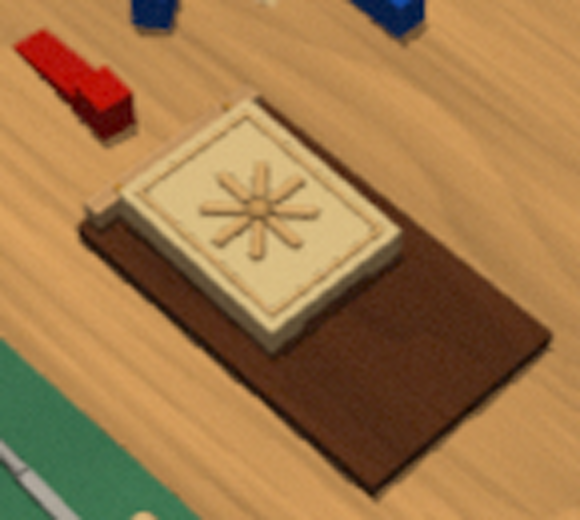

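View pics/cb.png

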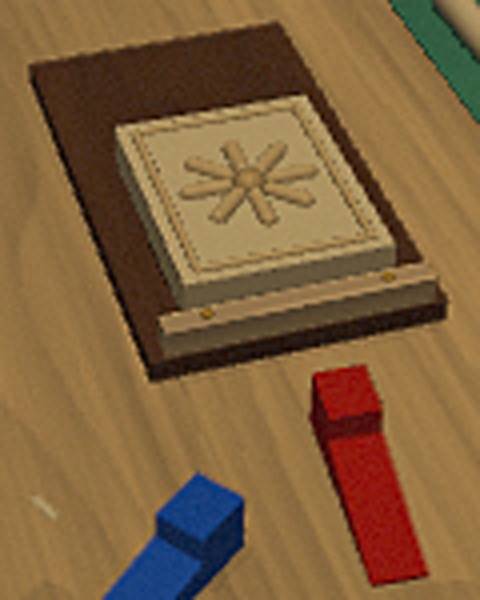

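```bash
cat > fit.py <<'E'
from h import *
from scipy.optimize import least_squares
def P(p,L,tilt=0):
    c,s=np.cos(p[2]),np.sin(p[2]); L=np.array(L,float)/1000
    return np.c_[L[:,0]*c-L[:,1]*s+p[0],L[:,0]*s+L[:,1]*c+p[1],L[:,2]]
def fit(obs,p0):
    def r(p): return np.concatenate([(proj(d,P(p,L))-uv).ravel() for d,L,uv in obs])
    s=least_squares(r,p0,loss='soft_l1'); return s.x,[np.round(proj(d,P(s.x,L))-uv,1).tolist() for d,L,uv in obs]
E
python3 - <<'E'
from fit import *
A,B=load('scene0'),load('side0')
ua=lambda x:(np.array(x)+.5)/4-.5+[230,150]
ub=lambda x:(np.array(x)+.5)/4-.5+[265,215]
p=[.5,0.,-1.57]
print('base',fit([(A,[[-170,100,18],[-170,-100,18],[170,100,18],[170,-100,18]],ua([[375,487],[550,337],[80,232],[258,97]])),
 (B,[[-170,-100,18],[-170,100,18],[170,100,18],[170,-100,18]],ub([[30,65],[278,22],[447,298],[150,365]]))],p))
# panel: world z of top corners: near 18+30, far ~ 18+36
print('panel',fit([(A,[[-89,-70,48],[-89,70,48],[91,-70,54.5],[91,70,54.5]],ua([[402,230],[272,335],[245,97],[120,190]])),
 (B,[[-89,-70,48],[-89,70,48],[91,-70,54.5],[91,70,54.5]],ub([[117,125],[305,97],[185,285],[395,245]]))],p))
for nm,sel in(('both',(0,1)),('A',(0,)),('B',(1,))):
  o=[(A,[[-67.5,17,40],[-67.5,-17,40],[-27.5,-17,40],[-27.5,17,40],[67.5,17,3],[67.5,-17,3]],ua([[105,118],[133,98],[103,68],[75,90],[15,47],[42,30]])),
 (B,[[-67.5,-17,40],[-67.5,17,40],[-27.5,-17,40],[-27.5,17,40],[67.5,-17,1.5],[67.5,17,1.5]],ub([[313,373],[365,367],[330,417],[382,408],[375,583],[428,575]]))]
  print('wedge',nm,fit([o[i] for i in sel],p))
for n,uv in(('glue',[422,388]),('purple',[480,352])): print(n,back(B,[uv],[0.]))
print('wedge in wrist',load('wrist0')['image'].shape)
E
```

```text
base (array([ 0.51968712, -0.0505894 , -1.58582308]), [[[0.1, 0.2], [1.8, -1.3], [-0.5, -1.8], [0.2, -1.4]], [[-0.1, -0.8], [0.6, -0.6], [0.8, 0.0], [0.2, -1.0]]])
panel (array([ 0.51936609, -0.10871267, -1.60192098]), [[[0.4, 0.0], [0.1, -0.9], [1.2, -0.1], [-0.1, 0.0]], [[-0.2, 0.4], [0.7, -0.6], [0.1, -0.0], [0.7, -0.1]]])
wedge both (array([ 0.51199336, -0.34649014, -1.65890767]), [[[-0.5, -1.6], [0.8, -1.7], [1.0, -1.3], [-0.2, -1.7], [-0.4, -0.2], [0.8, -0.7]], [[-0.1, -0.9], [0.5, -1.6], [0.1, -0.3], [1.1, -0.4], [-0.3, 0.1], [1.0, -0.6]]])
wedge A (array([ 0.51609097, -0.34295296, -1.67095524]), [[[-0.9, -0.2], [0.4, -0.3], [0.8, 0.0], [-0.5, -0.5], [-0.5, 0.8], [0.8, 0.3]]])
wedge B (array([ 0.51054252, -0.34785795, -1.65745152]), [[[-0.5, -0.4], [0.1, -1.1], [-0.2, 0.3], [0.7, 0.2], [-0.6, 0.7], [0.7, -0.0]]])
glue [[ 5.90755716e-01 -5.24400667e-01 -1.11022302e-16]]
purple [[ 7.65266054e-01 -4.78791551e-01  1.11022302e-16]]
wedge in wrist (480, 640, 3)
```

```bash
cat > go.py <<'E'
from h import *
from scipy.spatial.transform import Rotation as Ro
import sys
def go(x,y,z,psi):
    s=env.observe(); R=np.array(s['tool_rot']); c,n=np.cos(np.radians(psi)),np.sin(np.radians(psi))
    G=np.array([[0,c,n],[0,n,-c],[-1,0,0]])
    print('t',round(s['time_s'],2),'pos',np.round(s['position'],4),'q',np.round(s['q'],0),'F',np.round(s['ft_force'],1),'w',round(s['grip_width'],4))
    print('row',np.round(R.T@(np.array([x,y,z])-s['position'])*100,2),np.round(Ro.from_matrix(R.T@G).as_rotvec(),4))
if __name__=='__main__': go(*map(float,sys.argv[1:5]))
E
python3 go.py 0.516 -0.299 0.2 -5
```

```text
t 0.15 pos [0.1592 0.5262 0.2419] q [ 61.  22.  74.   0.  84. -12.] F [ 0.5  0.4 -0.2] w 0.0854
row [  4.25 -68.65  58.05] [1.3643e+00 5.0000e-04 1.0000e-03]
```

Request:
carry_out(motion=[[[4.2, -68.6, 58, 1.364, 0, 0.001, 8.5], [4.2, -68.6, 58, 1.364, 0, 0.001, 8.5], [4.2, -68.6, 58, 1.364, 0, 0.001, 8.5], [4.2, -68.6, 58, 1.364, 0, 0.001, 8.5], [4.2, -68.6, 58, 1.364, 0, 0.001, 8.5]]])

```text
time_s: 0.57
position: [0.2419, 0.3336, 0.2324]
tool_rot: [[0.0, 0.798, 0.602], [0.0, 0.602, -0.798], [-1.0, 0.0, -0.0]]
ft_force: [1.8, 0.7, 0.4]
grip_width: 0.0847
```

```bash
python3 go.py 0.516 -0.299 0.2 -5
```

```text
t 0.57 pos [0.2419 0.3336 0.2324] q [37.  8. 95.  0. 76.  0.] F [1.8 0.7 0.4] w 0.0847
row [  3.23 -16.23  67.01] [ 7.339e-01 -1.000e-04 -3.000e-04]
```

Request:
carry_out(motion=[[[3.2, -16.2, 67, 0.734, 0, 0, 8.5], [3.2, -16.2, 67, 0.734, 0, 0, 8.5], [3.2, -16.2, 67, 0.734, 0, 0, 8.5], [3.2, -16.2, 67, 0.734, 0, 0, 8.5], [3.2, -16.2, 67, 0.734, 0, 0, 8.5]]])

```text
time_s: 0.98
position: [0.3258, 0.1431, 0.2229]
tool_rot: [[0.001, 1.0, 0.021], [0.0, 0.021, -1.0], [-1.0, 0.001, -0.0]]
ft_force: [1.8, 0.5, 0.2]
grip_width: 0.085
```

```bash
python3 go.py 0.516 -0.299 0.2 -5
```

```text
t 0.98 pos [0.3258 0.1431 0.2229] q [  4.   3. 103.   0.  74.   3.] F [1.8 0.5 0.2] w 0.085
row [ 2.28 18.08 44.6 ] [ 0.1084 -0.0005 -0.0006]
```

Request:
carry_out(motion=[[[2.3, 18.1, 44.6, 0.108, 0, 0, 8.5], [2.3, 18.1, 44.6, 0.108, 0, 0, 8.5], [2.3, 18.1, 44.6, 0.108, 0, 0, 8.5], [2.3, 18.1, 44.6, 0.108, 0, 0, 8.5], [2.3, 18.1, 44.6, 0.108, 0, 0, 8.5]]])

```text
time_s: 1.4
position: [0.4093, -0.0479, 0.2128]
tool_rot: [[0.0, 0.997, -0.082], [0.0, -0.082, -0.997], [-1.0, 0.0, -0.0]]
ft_force: [1.7, 0.6, 0.2]
grip_width: 0.0849
```

```bash
python3 -c "
from h import *
snap('wrist','wb')"; python3 go.py 0.516 -0.299 0.2 -5
```

```text
t 1.45 pos [ 0.4126 -0.0536  0.2125] q [-24.  10.  97.  -0.  73. -19.] F [ 4.2 -4.9  0.4] w 0.085
row [ 1.33 12.39 23.57] [ 0.0021  0.0024 -0.0023]
```

Request:
carry_out(motion=[[[1.3, 12.4, 23.5, 0, 0, 0, 8.5], [1.3, 12.4, 23.5, 0, 0, 0, 8.5], [1.3, 12.4, 23.5, 0, 0, 0, 8.5], [1.3, 12.4, 23.5, 0, 0, 0, 8.5], [1.3, 12.4, 23.5, 0, 0, 0, 8.5]]])

```text
time_s: 1.87
position: [0.4914, -0.2389, 0.2023]
tool_rot: [[-0.0, 0.997, -0.081], [0.001, -0.081, -0.997], [-1.0, -0.0, -0.001]]
ft_force: [0.3, 0.9, 0.4]
grip_width: 0.0853
```

Request:
carry_out(motion=[[[0, 0.5, 2.2, 0, 0, 0, 8.5], [0, 0.5, 2.2, 0, 0, 0, 8.5], [0, 0.5, 2.2, 0, 0, 0, 8.5]]])

```text
time_s: 2.12
position: [0.494, -0.2599, 0.2019]
tool_rot: [[-0.001, 0.997, -0.083], [0.001, -0.083, -0.997], [-1.0, -0.001, -0.001]]
ft_force: [0.5, 0.2, -0.2]
grip_width: 0.0851
```

```bash
python3 -c "
from h import *
d=snap('wrist','ww'); print(-np.array(d['R']).T@np.array(d['t']))
w=[.512,-.3465,-1.659]
from fit import P
L=[[-67.5,17,40],[-67.5,-17,40],[-27.5,-17,40],[-27.5,17,40],[67.5,17,3],[67.5,-17,3]]
print(proj(d,P(w,L)).round(0).tolist())"; python3 go.py 0.516 -0.299 0.2 -5
```

```text
[ 0.50089883 -0.17681397  0.33381528]
[[363.0, 245.0], [325.0, 245.0], [325.0, 285.0], [361.0, 285.0], [353.0, 347.0], [323.0, 346.0]]
t 2.17 pos [ 0.4939 -0.2588  0.2023] q [-40.  24.  77.   0.  79. -35.] F [-0.7 -0.3 -0.1] w 0.0853
row [0.22 2.53 3.83] [ 0.0059 -0.0013  0.0007]
```

View pics/ww.png

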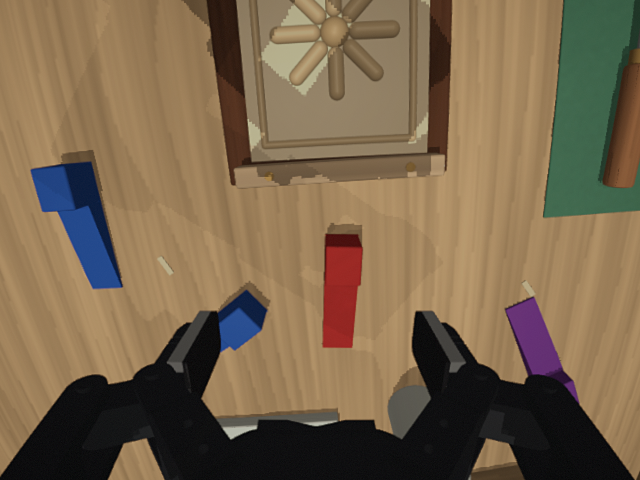

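View pics/wb.png

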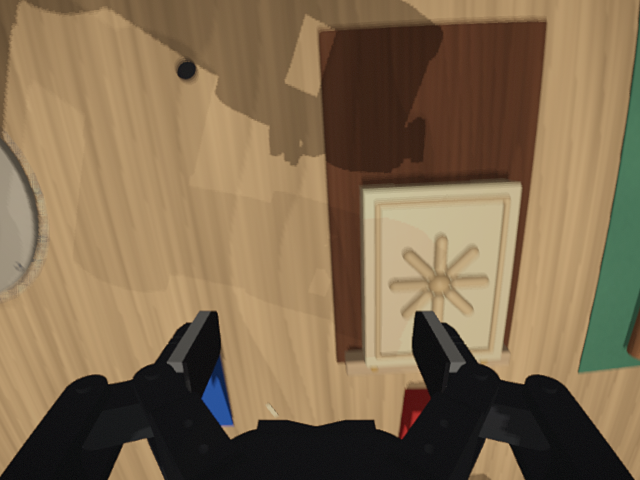

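The wrist view shows the red heel top at (326–361, 247–286) and the tip at (323–352, 347), within 1 px of my fit. A blue wedge at (242,320) sits left of it, so I'll check that the finger clears it. The other view shows the panel's near corners at (363,187) and (521,182), and the board's near corners at (320,31) and (545,22).

```bash
python3 -c "
from fit import *
d=load('ww'); b=load('wb')
print(back(d,[[266,315],[248,288],[218,320]],[.0,.04,.04]).round(3))
B=[[-170,-100,18],[-170,100,18]];Q=[[-89,-70,48],[-89,70,48],[91,-70,54.5]]
print(proj(b,P([.5197,-.0506,-1.5858],B)),proj(b,P([.5194,-.1087,-1.602],Q)))
print('base fit',fit([(b,B,np.array([[320,31],[545,22.]]))],[.52,-.05,-1.58]))
print('panel fit',fit([(b,Q[:2],np.array([[363,187],[521,182.]]))],[.52,-.1,-1.58]))
L=[[-67.5,17,40],[-27.5,-17,40],[-27.5,17,40],[67.5,17,3],[67.5,-17,3]]
print('wedge',fit([(d,L,np.array([[362,247],[325.5,286],[361,286],[352.5,347],[323,347.]]))],[.51,-.346,-1.66]))
"; python3 go.py 0.516 -0.299 0.08 -5
```

```text
[[ 0.429 -0.368  0.   ]
 [ 0.425 -0.315  0.04 ]
 [ 0.39  -0.347  0.04 ]]
[[314.75891164  23.17661275]
 [546.40724893  13.05866263]] [[362.12503192 188.36383604]
 [520.10148397 181.53811234]
 [363.84884386 364.68508112]]
base fit (array([ 0.52123671, -0.05733154, -1.59049216]), [[[-1.9, 0.0], [3.4, 0.1]]])
panel fit (array([ 0.51922943, -0.10832836, -1.61328548]), [[[0.1, 0.0], [-0.1, -0.0]]])
wedge (array([ 0.51206516, -0.34744623, -1.65705423]), [[[0.8, -0.7], [-0.7, 0.1], [-0.3, 0.2], [0.2, 0.2], [0.0, 0.2]]])
t 2.17 pos [ 0.4939 -0.2588  0.2023] q [-40.  24.  77.   0.  79. -35.] F [-0.7 -0.3 -0.1] w 0.0853
row [12.22  2.53  3.84] [ 0.0059 -0.0013  0.0007]
```

Request:
carry_out(motion=[[[0, 2.5, 3.9, 0.006, 0, 0, 8.5], [6, 2.5, 3.9, 0.006, 0, 0, 8.5], [10, 2.5, 3.9, 0.006, 0, 0, 8.5], [12, 2.5, 3.9, 0.006, 0, 0, 8.5], [12, 2.5, 3.9, 0.006, 0, 0, 8.5]]])

```text
time_s: 2.58
position: [0.5133, -0.2965, 0.0765]
tool_rot: [[-0.009, 0.996, -0.086], [0.009, -0.086, -0.996], [-1.0, -0.01, -0.008]]
ft_force: [-0.4, 0.6, -1.2]
grip_width: 0.085
```

```bash
python3 go.py 0.516 -0.2997 0.016 -4.9
```

```text
t 2.58 pos [ 0.5133 -0.2965  0.0765] q [-41.  36.  80.   0.  65. -37.] F [-0.4  0.6 -1.2] w 0.085
row [6.04 0.35 0.34] [-0.0004 -0.0081  0.01  ]
```

Request:
carry_out(motion=[[[2, 0, 0, 0, 0, 0, 8.5], [2, 0, 0, 0, 0, 0, 8.5]]])

```text
time_s: 2.75
position: [0.5156, -0.2986, 0.0621]
tool_rot: [[-0.002, 0.996, -0.086], [0.002, -0.086, -0.996], [-1.0, -0.002, -0.002]]
ft_force: [-1.4, 1.7, -0.3]
grip_width: 0.0852
```

```bash
python3 go.py 0.516 -0.2997 0.016 -4.9
```

```text
t 2.75 pos [ 0.5156 -0.2986  0.0621] q [-41.  37.  81.   0.  63. -37.] F [-1.4  1.7 -0.3] w 0.0852
row [4.61 0.06 0.11] [-0.0004 -0.0022  0.0021]
```

Request:
carry_out(motion=[[[2, 0, 0, 0, 0, 0, 8.5], [3.5, 0, 0, 0, 0, 0, 8.5], [4.3, 0, 0, 0, 0, 0, 8.5], [4.5, 0, 0, 0, 0, 0, 8.5], [4.5, 0, 0, 0, 0, 0, 8.5]]])

```text
time_s: 3.17
position: [0.5165, -0.3001, 0.0189]
tool_rot: [[0.001, 0.996, -0.086], [-0.0, -0.086, -0.996], [-1.0, 0.001, 0.0]]
ft_force: [1.0, -0.5, 0.7]
grip_width: 0.0845
```

```bash
python3 go.py 0.516 -0.2997 0.016 -4.9
```

```text
t 3.17 pos [ 0.5165 -0.3001  0.0189] q [-42.  40.  83.   0.  57. -37.] F [ 1.  -0.5  0.7] w 0.0845
row [ 0.29 -0.05 -0.04] [-0.0011  0.0003 -0.0011]
```

Request:
carry_out(grip_force=50, motion=[[[0, 0, 0, 0, 0, 0, 5], [0, 0, 0, 0, 0, 0, 3], [0, 0, 0, 0, 0, 0, 2.5], [0, 0, 0, 0, 0, 0, 2.5], [0, 0, 0, 0, 0, 0, 2.5]]])

```text
time_s: 3.58
position: [0.5163, -0.3004, 0.0183]
tool_rot: [[0.001, 0.996, -0.087], [-0.0, -0.087, -0.996], [-1.0, 0.001, 0.0]]
ft_force: [0.8, -0.3, 5.7]
grip_width: 0.0336
```

Request:
carry_out(motion=[[[0, 0, 0, 0, 0, 0, 2.5], [0, 0, 0, 0, 0, 0, 2.5], [0, 0, 0, 0, 0, 0, 2.5], [0, 0, 0, 0, 0, 0, 2.5]]])

```text
time_s: 3.92
position: [0.5163, -0.3003, 0.0183]
tool_rot: [[0.001, 0.996, -0.087], [-0.0, -0.087, -0.996], [-1.0, 0.001, 0.0]]
ft_force: [-0.6, 0.7, 4.5]
grip_width: 0.0332
```

Request:
carry_out(motion=[[[-2, 0, 0, 0, 0, 0, 2.5], [-5, 0, 0, 0, 0, 0, 2.5], [-9, 0, 0, 0, 0, 0, 2.5], [-12, 0, 0, 0, 0, 0, 2.5], [-12, 0, 0, 0, 0, 0, 2.5]]])

```text
time_s: 4.33
position: [0.5178, -0.3017, 0.1438]
tool_rot: [[0.008, 0.996, -0.087], [-0.007, -0.087, -0.996], [-1.0, 0.009, 0.006]]
ft_force: [0.6, -0.7, -0.8]
grip_width: 0.0335
```

```bash
python3 go.py 0.52 0.14 0.137 0
```

```text
t 4.33 pos [ 0.5178 -0.3017  0.1438] q [-42.  31.  75.   0.  73. -37.] F [ 0.6 -0.7 -0.8] w 0.0335
row [  0.39  -3.62 -44.02] [-0.0868  0.0063 -0.0085]
```

Request:
carry_out(motion=[[[0, -3.5, -43, -0.055, 0, 0, 2.5], [0, -3.5, -43, -0.055, 0, 0, 2.5], [0, -3.5, -43, -0.055, 0, 0, 2.5], [0, -3.5, -43, -0.055, 0, 0, 2.5], [0, -3.5, -43, -0.055, 0, 0, 2.5]]])

```text
time_s: 4.75
position: [0.5165, -0.09, 0.1371]
tool_rot: [[-0.001, 0.999, -0.033], [0.001, -0.033, -0.999], [-1.0, -0.001, -0.001]]
ft_force: [0.8, -0.3, -1.0]
grip_width: 0.0332
```

```bash
python3 go.py 0.5265 0.122 0.137 -1.7
```

```text
t 4.75 pos [ 0.5165 -0.09    0.1371] q [-23.  25.  88.   0.  67. -21.] F [ 0.8 -0.3 -1. ] w 0.0332
row [  0.03   0.31 -21.22] [-0.0029 -0.0008  0.0008]
```

Request:
carry_out(motion=[[[0, 0.3, -20, 0, 0, 0, 2.5], [0, 0.3, -20, 0, 0, 0, 2.5], [0, 0.3, -20, 0, 0, 0, 2.5], [0, 0.3, -20, 0, 0, 0, 2.5], [0, 0.3, -20, 0, 0, 0, 2.5]]])

```text
time_s: 5.17
position: [0.5259, 0.1108, 0.1372]
tool_rot: [[-0.001, 1.0, -0.031], [0.001, -0.031, -1.0], [-1.0, -0.001, -0.001]]
ft_force: [0.7, -0.8, -1.0]
grip_width: 0.0332
```

Request:
carry_out(motion=[[[0, 0, 0, 0, 0, 0, 2.5], [0, 0, 0, 0, 0, 0, 2.5]]])

```text
time_s: 5.33
position: [0.5261, 0.1095, 0.1371]
tool_rot: [[-0.001, 1.0, -0.029], [0.0, -0.029, -1.0], [-1.0, -0.001, -0.0]]
ft_force: [0.1, -0.7, -1.1]
grip_width: 0.0337
```

```bash
python3 go.py 0.5265 0.118 0.06 -1.7; python3 - <<'E'
from h import *
a=snap('scene','s2')['image'][165:285,230:410]; b=snap('side','d2')['image'][190:310,255:435]
im=np.vstack([cv2.resize(x,None,fx=4,fy=2.5*1.0 if 0 else 4,interpolation=cv2.INTER_CUBIC) for x in(a,b)])
cv2.imwrite('pics/c2.png',cv2.cvtColor(cv2.resize(im,None,fx=.625,fy=.625,interpolation=cv2.INTER_AREA),cv2.COLOR_RGB2BGR))
E
```

```text
t 5.33 pos [0.5261 0.1095 0.1371] q [-1. 26. 86.  0. 68.  1.] F [ 0.1 -0.7 -1.1] w 0.0337
row [ 7.71  0.02 -0.85] [ 0.001  -0.0002  0.0009]
```

View pics/c2.png

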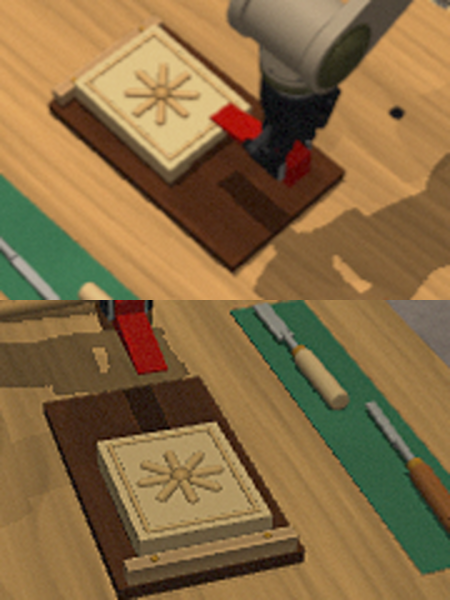

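The wedge is in the gripper above the board's bare end, level and pointing at the panel: tip at about (215,115) in the top crop and (150,370) in the lower one. I'll lower it.

Request:
carry_out(motion=[[[2, 0, -0.6, 0, 0, 0, 2.5], [5, 0, -0.6, 0, 0, 0, 2.5], [7.7, 0, -0.6, 0, 0, 0, 2.5], [7.7, 0, -0.6, 0, 0, 0, 2.5], [7.7, 0, -0.6, 0, 0, 0, 2.5]]])

```text
time_s: 5.85
position: [0.5266, 0.1128, 0.0604]
tool_rot: [[-0.002, 0.999, -0.034], [0.0, -0.034, -0.999], [-1.0, -0.002, -0.0]]
ft_force: [0.4, 0.3, -1.1]
grip_width: 0.033
```

```bash
python3 go.py 0.5265 0.115 0.0365 -1.7
```

```text
t 5.85 pos [0.5266 0.1128 0.0604] q [-1. 32. 91.  0. 57.  1.] F [ 0.4  0.3 -1.1] w 0.033
row [ 2.39 -0.01 -0.22] [-0.0042 -0.0002  0.0023]
```

Request:
carry_out(motion=[[[1, 0, -0.2, 0, 0, 0, 2.5], [1.7, 0, -0.2, 0, 0, 0, 2.5], [2.1, 0, -0.2, 0, 0, 0, 2.5], [2.2, 0, -0.2, 0, 0, 0, 2.5], [2.2, 0, -0.2, 0, 0, 0, 2.5]]])

```text
time_s: 6.27
position: [0.527, 0.116, 0.0389]
tool_rot: [[0.0, 0.999, -0.032], [0.0, -0.032, -0.999], [-1.0, 0.0, -0.0]]
ft_force: [-1.1, 0.2, -2.0]
grip_width: 0.033
```

Request:
carry_out(motion=[[[0.1, 0, 0, 0, 0, 0, 2.5], [0.1, 0, 0, 0, 0, 0, 2.5]]])

```text
time_s: 6.43
position: [0.5271, 0.116, 0.038]
tool_rot: [[0.001, 0.999, -0.032], [0.0, -0.032, -0.999], [-1.0, 0.001, -0.0]]
ft_force: [-0.4, 0.1, -1.7]
grip_width: 0.0336
```

Request:
carry_out(motion=[[[0.1, 0, 0, 0, 0, 0, 2.5], [0.1, 0, 0, 0, 0, 0, 2.5]]])

```text
time_s: 6.6
position: [0.5269, 0.116, 0.0368]
tool_rot: [[0.0, 0.999, -0.032], [0.0, -0.032, -0.999], [-1.0, 0.0, -0.0]]
ft_force: [0.7, 0.6, -1.3]
grip_width: 0.0332
```

Request:
carry_out(motion=[[[0.1, 0, 0, 0, 0, 0, 2.5], [0.1, 0, 0, 0, 0, 0, 2.5]]])

```text
time_s: 6.77
position: [0.527, 0.116, 0.0363]
tool_rot: [[0.001, 0.999, -0.032], [0.0, -0.032, -0.999], [-1.0, 0.001, -0.0]]
ft_force: [-1.6, -0.2, 4.3]
grip_width: 0.0333
```

Request:
carry_out(motion=[[[0.1, 0, 0, 0, 0, 0, 2.5], [0.1, 0, 0, 0, 0, 0, 2.5]]])

```text
time_s: 6.93
position: [0.527, 0.116, 0.0362]
tool_rot: [[0.001, 0.999, -0.032], [0.0, -0.032, -0.999], [-1.0, 0.001, -0.0]]
ft_force: [-4.4, -0.4, 15.6]
grip_width: 0.0331
```

Request:
carry_out(motion=[[[-0.08, 0, 0.6, 0, 0, 0, 2.5], [-0.08, 0, 1.2, 0, 0, 0, 2.5], [-0.08, 0, 1.8, 0, 0, 0, 2.5], [-0.08, 0, 2.4, 0, 0, 0, 2.5], [-0.08, 0, 2.8, 0, 0, 0, 2.5]]])

```text
time_s: 7.35
position: [0.5267, 0.0878, 0.0363]
tool_rot: [[0.002, 0.999, -0.033], [0.001, -0.033, -0.999], [-1.0, 0.002, -0.001]]
ft_force: [0.2, 4.8, 7.0]
grip_width: 0.0333
```

```bash
python3 go.py 0.525 0.0384 0.0362 -1.7; python3 - <<'E'
from h import *
a=snap('scene','s3')['image'][180:270,260:380]; b=snap('side','d3')['image'][205:305,265:385]; snap('wrist','w3')
im=np.vstack([cv2.resize(x,(390,n),interpolation=cv2.INTER_CUBIC) for x,n in((a,292),(b,306))])
cv2.imwrite('pics/c3.png',cv2.cvtColor(im,cv2.COLOR_RGB2BGR))
E
```

```text
t 7.35 pos [0.5267 0.0878 0.0363] q [-3. 34. 93.  0. 53. -1.] F [0.2 4.8 7. ] w 0.0333
row [ 0.   -0.01  4.94] [-0.0029 -0.0012 -0.0024]
```

View pics/c3.png

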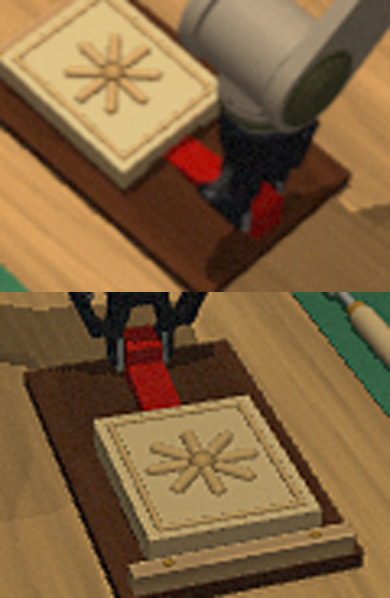

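The tip is entering the channel, centred on the near end, and the panel is undisturbed. I'll keep pushing.

Request:
carry_out(motion=[[[0, 0, 0.4, 0, 0, 0, 2.5], [0, 0, 0.8, 0, 0, 0, 2.5], [0, 0, 1.2, 0, 0, 0, 2.5], [0, 0, 1.2, 0, 0, 0, 2.5]]])

```text
time_s: 7.83
position: [0.5263, 0.0755, 0.0363]
tool_rot: [[0.002, 0.999, -0.033], [0.001, -0.033, -0.999], [-1.0, 0.002, -0.001]]
ft_force: [-1.0, 0.2, 7.4]
grip_width: 0.0335
```

Request:
carry_out(motion=[[[0, 0, 0.2, 0, 0, 0, 2.5], [0, 0, 0.4, 0, 0, 0, 2.5], [0, 0, 0.6, 0, 0, 0, 2.5], [0, 0, 0.8, 0, 0, 0, 2.5]]])

```text
time_s: 8.17
position: [0.5261, 0.0681, 0.0363]
tool_rot: [[0.002, 0.999, -0.032], [0.001, -0.032, -0.999], [-1.0, 0.002, -0.001]]
ft_force: [0.2, 6.3, 8.2]
grip_width: 0.0333
```

Request:
carry_out(motion=[[[0, 0, 0.2, 0, 0, 0, 2.5], [0, 0, 0.4, 0, 0, 0, 2.5], [0, 0, 0.6, 0, 0, 0, 2.5], [0, 0, 0.8, 0, 0, 0, 2.5]]])

```text
time_s: 8.5
position: [0.5257, 0.0608, 0.0363]
tool_rot: [[0.002, 0.999, -0.032], [0.002, -0.032, -0.999], [-1.0, 0.002, -0.002]]
ft_force: [1.4, 9.9, 7.3]
grip_width: 0.0337
```

Request:
carry_out(motion=[[[0, 0, 0.2, 0, 0, 0, 2.5], [0, 0, 0.4, 0, 0, 0, 2.5], [0, 0, 0.6, 0, 0, 0, 2.5], [0, 0, 0.8, 0, 0, 0, 2.5], [0, 0, 1.0, 0, 0, 0, 2.5]]])

```text
time_s: 8.92
position: [0.5253, 0.0508, 0.0363]
tool_rot: [[0.002, 0.999, -0.032], [0.002, -0.032, -0.999], [-1.0, 0.002, -0.002]]
ft_force: [0.1, 10.0, 7.8]
grip_width: 0.0336
```

Request:
carry_out(motion=[[[0, 0, 0.2, 0, 0, 0, 2.5], [0, 0, 0.4, 0, 0, 0, 2.5], [0, 0, 0.6, 0, 0, 0, 2.5], [0, 0, 0.8, 0, 0, 0, 2.5], [0, 0, 0.8, 0, 0, 0, 2.5]]])

```text
time_s: 9.33
position: [0.5251, 0.0425, 0.0363]
tool_rot: [[0.002, 0.999, -0.032], [0.002, -0.032, -0.999], [-1.0, 0.002, -0.002]]
ft_force: [0.5, 7.2, 7.2]
grip_width: 0.0334
```

```bash
python3 go.py 0.525 0.037 0.0362 -1.7; python3 - <<'E'
from h import *
a=snap('scene','s4')['image'][180:270,260:380]; b=snap('side','d4')['image'][205:305,265:385]; w=snap('wrist','w4')['image']
im=np.vstack([cv2.resize(x,(390,n),interpolation=cv2.INTER_CUBIC) for x,n in((a,292),(b,306))])
im=np.hstack([im,cv2.resize(w,(400,300)).repeat(1,0) if 0 else np.vstack([cv2.resize(w[:,:],(400,300)),np.zeros((298,400,3),np.uint8)])])
cv2.imwrite('pics/c4.png',cv2.cvtColor(im,cv2.COLOR_RGB2BGR))
E
```

```text
t 9.33 pos [0.5251 0.0425 0.0363] q [-8. 34. 94.  0. 52. -7.] F [0.5 7.2 7.2] w 0.0334
row [0.01 0.01 0.55] [-0.0028 -0.0018 -0.002 ]
```

View pics/c4.png

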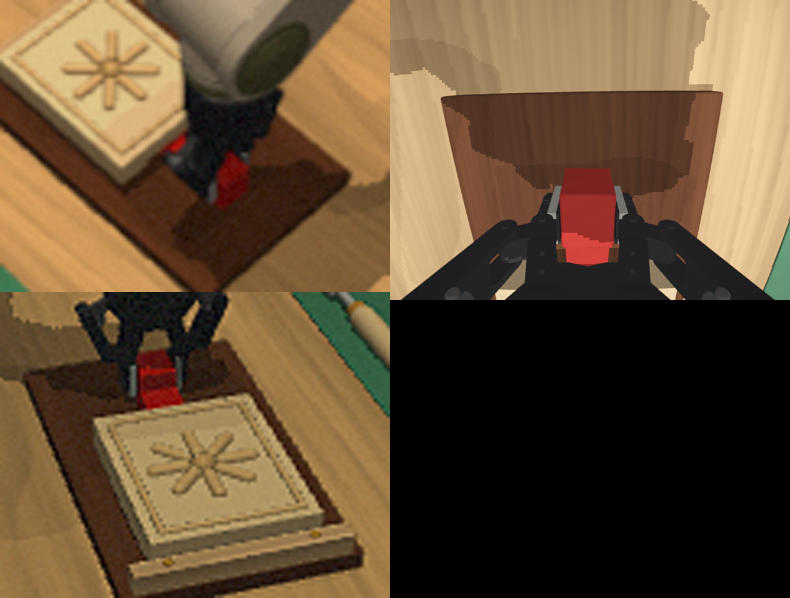

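The wedge is about 52 mm under the panel, the gripper is clear of it, and the panel is square. I'll push 5 mm more, then measure the lift from tracked panel features.

Request:
carry_out(motion=[[[0, 0, 0.2, 0, 0, 0, 2.5], [0, 0, 0.4, 0, 0, 0, 2.5], [0, 0, 0.5, 0, 0, 0, 2.5], [0, 0, 0.5, 0, 0, 0, 2.5]]])

```text
time_s: 9.82
position: [0.5249, 0.0376, 0.0363]
tool_rot: [[0.002, 0.999, -0.032], [0.002, -0.032, -0.999], [-1.0, 0.002, -0.002]]
ft_force: [0.8, 8.6, 8.1]
grip_width: 0.0334
```

```bash
cat > lift.py <<'E'
from fit import *
import sys
from scipy.spatial.transform import Rotation as Ro
t=sys.argv[1]; snap('side','d'+t); snap('scene','s'+t)
p0=[.5193,-.1086,-1.606]; obs=[]
R0=Ro.from_euler('zy',[p0[2],-np.radians(2.1)]) # start: near end low => x axis up
for v,n in(('d','side0'),('s','scene0')):
    d0=load(n); g0,g1=[cv2.cvtColor(load(k)['image'],cv2.COLOR_RGB2GRAY) for k in(n,v+t)]
    L=np.array([[x,y,36] for x in np.arange(-85,86,10) for y in np.arange(-65,66,10)])/1000.
    foot=np.array([p0[0],p0[1],.018])+Ro.from_euler('z',p0[2]).apply([.078,0,0])
    W=lambda r,T,d: proj(d,r.apply(L-[.078,0,0])+foot+T)
    a=W(R0,0,d0).astype(np.float32)[:,None]
    b,st,e=cv2.calcOpticalFlowPyrLK(g0,g1,a,None,winSize=(13,13),maxLevel=2)
    c,s2,_=cv2.calcOpticalFlowPyrLK(g1,g0,b,None,winSize=(13,13),maxLevel=2)
    ok=(np.linalg.norm(c-a,axis=2)[:,0]<.3)&(st[:,0]>0)&(e[:,0]<12); obs.append((d0,ok,(b-a)[:,0],W))
def res(q):
    r=Ro.from_euler('zy',[p0[2]+q[0],-np.radians(2.1)+q[1]]); o=[]
    for d,ok,f,W in obs: o.append((W(r,[q[2],q[3],0],d)-W(R0,0,d)-f)[ok].ravel())
    return np.concatenate(o)
s=least_squares(res,[0,0,0,0],loss='soft_l1',f_scale=.3,x_scale=[.01,.01,.01,.01])
cov=np.sqrt(np.diag(np.linalg.inv(s.jac.T@s.jac)))*.3
print('n',[o[1].sum() for o in obs],'dyaw',np.degrees(s.x[0]).round(2),'tilt left deg',(2.1-np.degrees(s.x[1])).round(2),'+-',np.degrees(cov[1]).round(2),'slide mm',(s.x[2:]*1000).round(1),'rms',np.sqrt(np.mean(s.fun**2)).round(2))
E
python3 lift.py 5; python3 go.py .525 .037 .0362 -1.7
```

```text
n [np.int64(223), np.int64(140)] dyaw -0.0 tilt left deg 3.26 +- 0.16 slide mm [ 0.5 -2.9] rms 1.02
t 9.92 pos [0.5249 0.0376 0.0363] q [-9. 34. 94.  0. 52. -7.] F [0.9 8.3 7.8] w 0.0331
row [0.01 0.01 0.06] [-0.0027 -0.0018 -0.002 ]
```

```bash
sed -i "s/'zy'/'ZY'/" lift.py; python3 lift.py 6
```

```text
n [np.int64(229), np.int64(140)] dyaw 0.24 tilt left deg 0.42 +- 0.05 slide mm [-0.2 -2.7] rms 1.08
```

Request:
carry_out(motion=[[[0, 0, 0.15, 0, 0, 0, 2.5], [0, 0, 0.3, 0, 0, 0, 2.5], [0, 0, 0.3, 0, 0, 0, 2.5], [0, 0, 0.3, 0, 0, 0, 2.5]]])

```text
time_s: 10.35
position: [0.5248, 0.0346, 0.0363]
tool_rot: [[0.002, 0.999, -0.032], [0.002, -0.032, -0.999], [-1.0, 0.002, -0.002]]
ft_force: [0.1, 7.6, 8.9]
grip_width: 0.0334
```

Request:
carry_out(motion=[[[0, 0, 0, 0, 0, 0, 2.5], [0, 0, 0, 0, 0, 0, 2.5], [0, 0, 0, 0, 0, 0, 2.5], [0, 0, 0, 0, 0, 0, 2.5], [0, 0, 0, 0, 0, 0, 2.5]]])

```text
time_s: 10.77
position: [0.5248, 0.0346, 0.0363]
tool_rot: [[0.002, 0.999, -0.032], [0.002, -0.032, -0.999], [-1.0, 0.002, -0.002]]
ft_force: [0.4, 7.9, 7.8]
grip_width: 0.0336
```

```bash
python3 lift.py 7; python3 go.py .525 .037 .0362 -1.7; python3 - <<'E'
from h import *
a=load('s7')['image'][180:270,260:380]; b=load('d7')['image'][205:305,265:385]
cv2.imwrite('pics/c7.png',cv2.cvtColor(np.vstack([cv2.resize(x,(390,n),interpolation=cv2.INTER_CUBIC) for x,n in((a,292),(b,306))]),cv2.COLOR_RGB2BGR))
E
```

```text
n [np.int64(232), np.int64(131)] dyaw 0.26 tilt left deg 0.18 +- 0.05 slide mm [-0.2 -2.8] rms 0.86
t 10.87 pos [0.5248 0.0346 0.0363] q [-9. 33. 94.  0. 52. -7.] F [0.4 7.4 8.4] w 0.0331
row [ 0.01  0.02 -0.24] [-0.0027 -0.0017 -0.002 ]
```

View pics/c7.png

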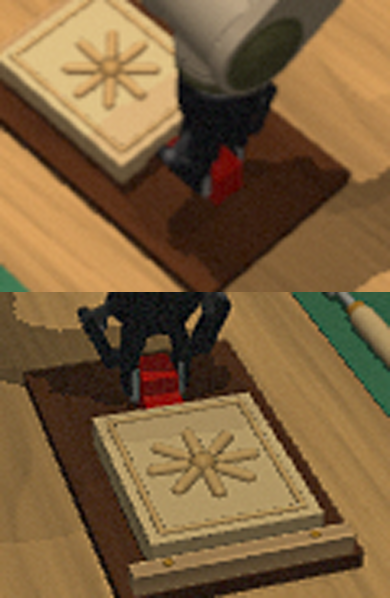

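The panel now measures level (0.2° left) and square. The wedge is still gripped and all is at rest, so I'm handing in.

```bash
python3 -c "
from rig import env
print(env.close_job())"
```

```text
the job is handed in; nothing more can be done
None
```

I gripped the red wedge by its heel and laid it flat on the board at the open end. I then pushed its thin end under the panel until the panel was level, and handed in at about 10.9 s still gripping it. The hand-in reports no verdict.

**Last checks:**
- **Panel tilt:** about 0.2° left of the starting 2.1°, tracked in both fixed cameras. This fit is rough, about 0.9 px rms.
- **Panel position:** it slid about 2.8 mm towards the stop, which is within its 4 mm play. It turned about 0.3° and did not shift noticeably sideways.
- **Grip and push:** the fingers are 33 mm apart on the heel with a 50 N grip set. The wrist reads about 8 N push and 8 N down, and the pose stayed steady over the last 0.4 s.
- **Wedge on the board:** the tool height rose 18 mm from the bench grasp, which matches the board's thickness.
- **Other tools and panel contact:** the gripper stayed clear of the panel in the views, and I saw no tool disturbed. I did not measure the tools' positions afterwards.

**Disagreements:** my first tilt figure of 3.3° came from a rotation-order mistake in my script. The corrected script gave 0.4° at the same pose, before the final 3 mm of push. The wrist-camera fit of the board's position also differed by about 7 mm from the fixed cameras. I steered by the panel fits instead, which agreed within 1 mm.

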